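Free the sprung filler cap of a hydraulic power unit

ROBOT

A 6-joint arm with a two-finger parallel gripper is mounted at the origin on the work surface. World frame = base frame: x ahead of the robot, y to its left, z up, the work surface at z = 0. Lengths are in m, angles in rad, forces in N, time in s.
With the tool pointing down it reaches from about 0.3 to 0.875 m from the base axis. Payload 6.4 kg.
Tool frame: the origin (TCP) lies midway between the tips of the shut fingers; the grasp point (between the pads) lies 19 mm behind it; z points along the fingers, y is the line along which they close (so a half turn about z gives the same grasp; the last joint's range is limited). The gripper opens to 85 mm and grips with 20 to 120 N. Pads are 22 mm wide; open, the fingers measure 114 mm over their backs; the gripper's body (76 mm by 85 mm) begins 54 mm behind the grasp point. The pads swing forward as they close: fully open they stand 13 mm farther back than shut.
Start: joints at [-1.48, 0.181, 1.607, -0, 1.354, -0.206], TCP at [0.168, -0.55, 0.231] pointing down, gripper open.
Joint ranges: [-2.99, 2.99], [-0.89, 2.07], [0.3, 2.58], [-1.14, 4.28], [0, 2.63], [-3.12, 3.12]. Speed limits (rad/s): [2.57, 2.57, 3.01, 3.14, 3.14, 3.14].

INTERFACE

Orientations are given as a unit quaternion [w, x, y, z].
In Python, from station import state, read_camera, close_job, outline_of gives the robot as it stands. The module is installed in compiled form; this text tells all that it offers.
- The arm moves only by the shell command python3 -m creep 'ROWS' [FORCE]. ROWS is JSON, a list of rows, each a list of 7 numbers: the turn, a rotation vector about the tool's x, y, z in degrees, then the shift along the tool's x, y, z in m, then the opening in per cent of the stroke, from 0 (shut) to 100 (fully open). A call has 1 to 5 rows; each row is the pose to reach, as a shift and turn from the pose commanded when the call began, along the tool's axes at that moment; what a row does not reach only later rows make up. A row lasts 1/10 s, in which the tool goes at most 50 mm and 8.59 degrees, less where a joint would pass 70% of its speed; a pose out of reach is approached as far as the arm can. A call with a gripper value outside its range is refused whole. The fingers move at their own pace and stop on an object; FORCE is the grip in N (left out, the last holds). Time passes only in rows, so rows that repeat a pose let the fingers close. It gives the time, the measured TCP pose, the force, the opening and the grip force at its end, in the units of the state.
- state(): the state, without advancing time (a new reading comes with each control period).
- read_camera(name): name is "scene" or "top" or "wrist"; returns a dict with "frame" (400x640x3 uint8, red, green, blue), "fov_y" (degrees; the focal length in pixels is half the picture's height over the tangent of half this angle, whatever the lens; pixels are square), "cx", "cy" (the principal point, pixels), "R" (3x3) and "t" (3): a world point X has camera coordinates R X + t; the wrist camera has in their place "hand_eye" (4x4, takes a point from camera to tool coordinates, whose origin is the TCP and whose axes are the flange's). Camera axes: x right, y down, z forward; pixel columns grow to the right and rows downward; lengths in m; the calibration is good to about 2 mm. The wrist camera is an equidistant fisheye: a pixel r from the principal point sees the ray r / f radians off the axis. A picture is of the moment at which its call begins: read the wrist's pose just before it. There is no depth.
- close_job(): hands the job in; it is judged then, once.
Trained networks look in the newest picture that a camera, given by its name, has taken for a name from the list of things; names that differ only in an ending like _2 or _b are one class to them, and where a whole thing is asked for, a point or a joint stands for the part that bears it (a point fixed in the world has none). Each returns a list of dicts, best first, with "score" (0 to 1); they miss things now and then, are a little off and sometimes report something else, mostly with a low value. They report only what shows in the picture. A call takes as long as a camera call.
- outline_of(camera, name): "region" (400x640 bool, what is visible of it) and "bbox" ([left, top, right, bottom] in pixels, round what is visible of it).
The state is a dict: "time_s": time; "qpos": joint angles; "joint_velocities": joint speeds; "effort": joint torques, N m; "ee_pos": TCP position; "tool_rot": TCP orientation; "contact_force": force on the tool from outside, world axes, zero at the start; "wrist_torque": the same for the moment, N m; "width": opening from 0.0 (shut) to 1.0 (fully open); "finger_force": force on a finger pad.
Only numpy, scipy, OpenCV 4.12 (cv2) and the standard library are available. Lean on these libraries where they do the work, as an engineer would, in place of code of your own. Each camera call takes 0.05 s, during which the arm holds its last target. There are 200 camera calls.

TASK

Take the filler cap off the small hydraulic unit: push the cap down against its spring until its lugs clear the catch, without forcing it hard against its stops, turn it anticlockwise (seen from above) until it comes free, and lift it off. Stand it gently, upright on its spigot, in the round parts dish and let go; do not drop it in and leave the other things on the bench alone.

Things in the scene. Friction and masses are not known exactly. Their poses are not given: they have to be found in the camera images.
- tank: Hydraulic unit, fixed to the bench: a low grey steel tank 130 (its x) x 200 (its y) x 60 mm high with a round aluminium filler neck (54 mm across, top 92 mm above the bench) and a dark motor lying along its y axis from y = 62 to 140 mm, top 128 mm above the bench. Origin on the bench, on the neck's upright axis; the tank reaches from y = -50 to +150 mm and x = -65 to +65 mm.
- neck (a point): Centre of the filler neck's top rim, on its upright axis, 92 mm above the bench. Inside, unseen, are a spring plunger and a bayonet catch. Pushing the cap straight down takes 4 N at first and 0.4 N more per mm. More than 40 N in all between cap and unit (pressing, pulling or twisting, added up) counts as damage.
- catch_ring: Plastic ring inside the neck, hidden from view, fixed in the unit; origin at the centre of the neck's top rim. It carries the ridge that holds the lugs, the floor they bottom on and the end stop of the turn. It cracks if cap and ring press on one another with more than 20 N (contact forces added up), down, up or sideways.
- latch (a point): Point on the neck's rim, 21 mm from its axis along the tank's +x, above a lug's caught place. How deep the cap must be pushed to clear the catch differs between units: 3 to 11 mm. 2 mm deeper the lugs meet a rigid stop; the spring takes at most 9.5 N, more rests on the stop. The cap has 3 degrees of play here; it does not turn clockwise, nor anticlockwise unless pushed.
- turn (a point): Point on the neck's rim 60 degrees anticlockwise (from above) of the latch point, 21 mm from the axis. Held pushed clear, the cap turns under a ridge to open slots, centred 45 to 75 degrees from its caught place (hidden, differs), with a rigid end stop 3.5 degrees past their centre. There it springs up 4 mm past its caught height and pulls straight out. Eased up between, it rests under the ridge.
- cap: Filler cap, loose, about 120 g: aluminium spigot 28 mm across from the origin up to 27 mm; grey flange 52 mm across from 27 to 33 mm; on it an upright grip bar 46 mm long (its x) x 14 mm thick (its y) from 33 to 58 mm. Origin: centre of the spigot's underside, z up; it can stand on it. At the start its x lies along the tank's x and its origin is 12 mm below the neck's rim.
- cap_grip (a point): Middle of the cap's grip bar, on its axis, 45.5 mm above the cap's origin. The cap's two lugs, 5 mm wide and 5 mm high, reach out along its +x and -x to 19.5 mm radius, 2 to 7 mm above its foot.
- dish: Round yellow plastic parts dish, loose, 500 g, 132 mm across the rim, 120 mm at the foot, 28 mm high, wall 4 mm, floor 4 mm thick. Origin at the centre of its underside. It stands to the left or right of the unit.
- beaker: Bystander: open white plastic beaker, 68 mm across, 100 mm high, origin at the centre of its underside.
- can: Bystander: plain steel spray can, 52 mm across, 130 mm high, origin at the centre of its underside.
- driver: Bystander: screwdriver with a red handle lying on the bench, about 200 mm long along its x axis; origin under its middle.

How it is judged:
On the way, in this order (a step that is already met when the one before it is completed fails the run):
1. the cap is turned well past its catch, still in the neck (angle between the x axis of cap and the x axis of tank, either way round above 0.66 rad and horizontal distance between cap and neck below 0.008 m and z of cap in the frame of neck below 0 m), for 0.1 s.
2. the cap is lifted clear of the neck (z of cap in the frame of neck above 0.01 m), for 0.1 s.
At the end, for the whole second after the job is handed in: The cap stands upright (within 0.12 rad) on its spigot on the floor of the dish, its axis within 45 mm of the dish's centre and its foot less than 10 mm above the dish's underside; the dish stands on the bench; the cap is at rest and released (horizontal distance between cap and dish below 0.045 m and z of cap in the frame of dish below 0.01 m and angle between cap's own z axis and vertical below 0.12 rad and height (world z) of dish below 0.01 m and linear speed of cap below 0.02 m/s); the robot touches nothing.
It fails at once if the cap is forced against the catch ring, its floor, ridge or end stop, with more than 20 N (contact force between cap and catch_ring above 20 N).
It fails at once if the cap is pressed, pulled or twisted against the unit with more than 40 N (contact force between cap and tank above 40 N).
It fails at once if the cap is dropped or banged into the dish (more than 40 N) (contact force between cap and dish above 40 N).
It fails at once if the beaker, the spray can or the screwdriver is moved more than 30 mm (distance of any of beaker, can, driver from where it was at the start of the episode above 0.03 m).
It also fails if it takes over 72 s, if anything falls off the work surface, if the arm or the gripper's body presses on something with over 40 N, if the wrist force passes 120 N, or if a joint passes its speed limit or range.

## Working session

There is one attempt and no reset: what is moved stays moved. The work goes in short steps, Python scripts to look and compute and a shell command to move; the robot and the scene stay as the last step left them, time stands still between calls to the robot, and variables do not carry over. Pictures are saved under pics/ and viewed, at most 10 in all, crops included, and the job is handed in when it is done.

```bash
mkdir -p pics
cat > h.py <<'E'
import numpy as np, cv2
from station import state, read_camera, close_job, outline_of
from scipy.spatial.transform import Rotation as Ro
def ray(c,u,v):
    f=200/np.tan(np.radians(c["fov_y"]/2)); d=np.array([(u-c["cx"])/f,(v-c["cy"])/f,1.])
    R=np.array(c["R"]);t=np.array(c["t"]); return -R.T@t, R.T@d
def atz(c,u,v,z):
    o,d=ray(c,u,v); return o+d*(z-o[2])/d[2]
def tool():
    s=state(); q=s["tool_rot"]; return np.array(s["ee_pos"]),Ro.from_quat([q[1],q[2],q[3],q[0]])
E
python3 - <<'E'
from h import *
im=[]
for n in("top","scene"):
    c=read_camera(n); f=c["frame"]; im.append(f)
    print(n,c["fov_y"],c["cx"],c["cy"],np.round(-np.array(c["R"]).T@c["t"],3))
    for k,z in(("tank",.06),("cap",.13),("dish",.028),("beaker",.1),("can",.13),("driver",.02)):
        for o in outline_of(n,k)[:1]:
            m=o["region"]; v,u=np.nonzero(m); 
            if len(u): print(k,round(o["score"],2),o["bbox"],np.round(atz(c,u.mean(),v.mean(),z),3))
    cv2.imwrite(f"pics/{n}.png",f[...,::-1])
print(state())
E
```

```text
top 45.147274034250316 328.23233855138915 199.9348805496661 [0.536 0.014 1.293]
tank 0.79 [287.6, 223.2, 374.3, 296.7] [0.476 0.042 0.06 ]
cap 0.81 [337.1, 245.3, 357.2, 265.6] [ 0.492 -0.009  0.13 ]
dish 0.82 [184.1, 215.6, 232.0, 265.4] [0.525 0.355 0.028]
beaker 0.78 [447.7, 246.6, 485.3, 274.1] [ 0.474 -0.302  0.1  ]
can 0.79 [243.2, 148.8, 266.7, 174.1] [0.718 0.216 0.13 ]
driver 0.88 [381.0, 125.8, 401.1, 198.8] [ 0.758 -0.131  0.02 ]
scene 51.06143440403591 330.4327081801748 197.59882327901892 [1.336 0.329 0.929]
tank 0.95 [321.8, 167.7, 392.1, 213.6] [0.504 0.052 0.06 ]
cap 0.65 [331.0, 157.0, 349.8, 177.7] [ 0.508 -0.004  0.13 ]
dish 0.63 [435.9, 217.0, 478.6, 258.3] [0.535 0.355 0.028]
beaker 0.96 [249.1, 140.2, 268.2, 172.1] [ 0.515 -0.278  0.1  ]
can 0.55 [379.6, 245.0, 406.9, 291.0] [0.77  0.233 0.13 ]
driver 0.65 [244.3, 213.5, 287.9, 259.9] [ 0.771 -0.131  0.02 ]
{'time_s': 0.7, 'qpos': array([-1.48028411e+00,  1.80808669e-01,  1.60699138e+00, -1.52981114e-05,
        1.35382257e+00, -2.06299261e-01]), 'joint_velocities': array([ 0.00061764, -0.00053792, -0.00015727,  0.00156861, -0.00210871,
        0.00012887]), 'effort': array([-8.54352766e-04, -4.44720697e+01, -3.51616824e+01, -1.62352894e-04,
        6.93169914e-04,  8.51674827e-06]), 'ee_pos': array([ 0.16818512, -0.54986347,  0.23128775]), 'tool_rot': array([-1.53923331e-05,  9.89007821e-01,  1.47863212e-01, -6.59010879e-06]), 'contact_force': array([-0.04782992, -0.3352677 , -0.80892765]), 'wrist_torque': array([-0.0045331 , -0.00556236, -0.00970939]), 'finger_force': 0.0, 'width': 0.9985873835472335}
```

Run:
```python
from h import *
a=cv2.imread("pics/top.png")[205:305,170:400]
cv2.imwrite("pics/topc.png",cv2.resize(a,None,fx=3.4,fy=3.4,interpolation=cv2.INTER_CUBIC))
p,R=tool(); print(R.as_matrix().round(3))
c=read_camera("top")
o=outline_of("top","tank")[0]
m=(o["region"]|outline_of("top","cap")[0]["region"]).astype(np.uint8)
r=cv2.minAreaRect(np.argwhere(m)[:,::-1].astype(np.float32)); print(r)
P=np.array([atz(c,*x,.06)[:2] for x in cv2.boxPoints(r)]);print(P.round(3))
d=P[1]-P[0];e=P[2]-P[1];print(np.hypot(*d),np.degrees(np.arctan2(d[1],d[0])),np.hypot(*e),np.degrees(np.arctan2(e[1],e[0])))
```

```text
[[ 0.956  0.292 -0.   ]
 [ 0.292 -0.956  0.   ]
 [-0.    -0.    -1.   ]]
((329.11322021484375, 261.3962097167969), (59.61448287963867, 78.84496307373047), 74.05460357666016)
[[ 0.516  0.155]
 [ 0.57  -0.04 ]
 [ 0.424 -0.079]
 [ 0.371  0.113]]
0.2016663634922085 -74.6331945034129 0.15080297103830975 -164.8453596798846
```

View pics/topc.png

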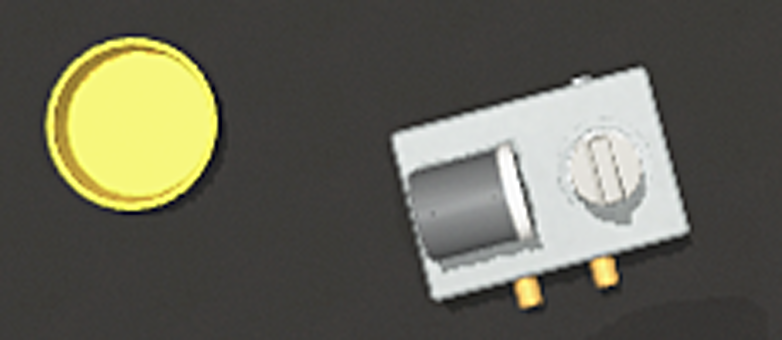

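The crop shows the dish at (132,124) and the cap at (605,168), with its bar pointing about 15° left of forward. The motor is to its left, at (470,200). The tool yaw already nearly matches, so I'm moving above the cap.

```bash
python3 -m creep '[[0,0,0,0.155,-0.141,0,60],[0,0,0,0.155,-0.141,0,60],[0,0,0,0.155,-0.141,0,60],[0,0,0,0.155,-0.141,0,60],[0,0,0,0.155,-0.141,0,60]]' 60 | tail -3
python3 -m creep '[[0,0,0,0.155,-0.141,0,60],[0,0,0,0.155,-0.141,0,60],[0,0,0,0.155,-0.141,0,60],[0,0,0,0.155,-0.141,0,60],[0,0,0,0.155,-0.141,0,60]]' | tail -3
python3 -m creep '[[0,0,0,0.155,-0.141,0,60],[0,0,0,0.155,-0.141,0,60],[0,0,0,0.155,-0.141,0,60],[0,0,0,0.155,-0.141,0,60],[0,0,0,0.155,-0.141,0,60]]'
python3 - <<'E'
from h import *
p,R=tool(); c=read_camera("wrist"); cv2.imwrite("pics/w1.png",c["frame"][...,::-1])
print(p,R.as_matrix().round(3)); print(c["fov_y"],c["cx"],c["cy"],np.round(c["hand_eye"],4))
for k in("cap","tank"):
  for o in outline_of("wrist",k)[:1]: print(k,o["score"],o["bbox"])
E
```

```text
contact_force: [-0.3, -0.2, 0.1]
width: 0.599
finger_force: 0.0
contact_force: [-1.0, -0.6, -0.4]
width: 0.596
finger_force: 0.0
time_s: 2.35
ee_pos: [0.4911, -0.0066, 0.2314]
tool_rot: [-0.0, 0.989, 0.15, 0.001]
contact_force: [0.7, -1.2, 0.0]
width: 0.599
finger_force: 0.0
[ 0.49108375 -0.00658218  0.23144632] [[ 0.955  0.296  0.001]
 [ 0.296 -0.955  0.001]
 [ 0.001 -0.    -1.   ]]
65.70646984690485 325.09366977622614 192.96755318112747 [[-9.000e-04 -9.547e-01 -2.975e-01  7.620e-02]
 [ 1.000e+00 -5.000e-04 -1.600e-03 -8.000e-04]
 [ 1.400e-03 -2.975e-01  9.547e-01 -1.426e-01]
 [ 0.000e+00  0.000e+00  0.000e+00  1.000e+00]]
cap 0.75 [303.3, 158.8, 359.8, 222.5]
tank 0.68 [172.6, 102.7, 382.7, 243.5]
```

View pics/w1.png

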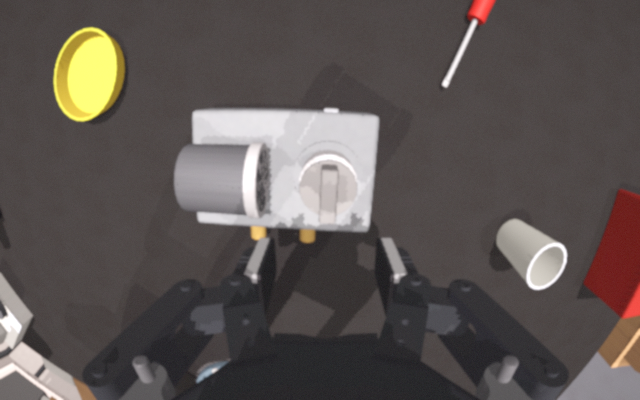

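The wrist view shows the cap at about (328,188) with its bar running nearly vertically, the motor to its left and the fingers below. Next is a zoom on the bar.

```bash
cat >> h.py <<'E'
def wray(c,p,R,u,v):
    f=200/np.tan(np.radians(c["fov_y"]/2)); x=np.array([u-c["cx"],v-c["cy"]]); r=np.hypot(*x); a=r/f
    d=np.array([*(x/r*np.sin(a)),np.cos(a)]); H=np.array(c["hand_eye"])
    return p+R.apply(H[:3,3]), R.apply(H[:3,:3]@d)
def watz(c,p,R,u,v,z):
    o,d=wray(c,p,R,u,v); return o+d*(z-o[2])/d[2]
E
python3 - <<'E'
from h import *
p,R=tool(); c=read_camera("wrist")
cv2.imwrite("pics/w1c.png",cv2.resize(c["frame"][135:235,280:380][...,::-1],None,fx=6,fy=6,interpolation=cv2.INTER_CUBIC))
for n,uv,z in(("cap",(328,188),.113),("bar top c",(329.5,180),.138)): print(n,watz(c,p,R,*uv,z).round(4))
E
```

```text
cap [ 0.489  -0.0116  0.113 ]
bar top c [ 0.5026 -0.0084  0.138 ]
```

View pics/w1c.png

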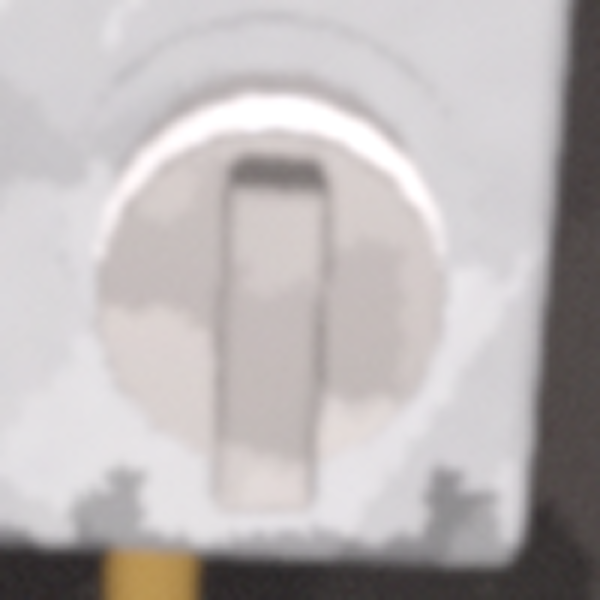

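The bar's top face has crop corners (232,188), (324,188), (214,507) and (313,507). The flange circle is centred near crop (270,297).

Run:
```python
from h import *
p,R=tool(); c=read_camera("wrist")
f=lambda a,z: watz(c,p,R,280+(a[0]-2.5)/6,135+(a[1]-2.5)/6,z)
C=np.array([f(a,.138) for a in((232,188),(324,188),(214,507),(313,507))]); print(C.round(4)); m=C.mean(0)
d=C[:2].mean(0)-C[2:].mean(0); print("bar",m,np.hypot(*d[:2]),np.degrees(np.arctan2(d[1],d[0])))
print("flange",f((270,297),.113), "L/R",f((97,297),.113),f((443,297),.113))
M=R.as_matrix(); print("tool yaw",np.degrees(np.arctan2(M[1,0],M[0,0])),"shift tool",R.inv().apply(m-p).round(4),p)
```

```text
[[ 0.5106  0.0027  0.138 ]
 [ 0.5141 -0.0088  0.138 ]
 [ 0.4672 -0.0077  0.138 ]
 [ 0.4712 -0.0206  0.138 ]]
bar [ 0.49078085 -0.00859372  0.138     ] 0.04454157212695793 14.416272007956668
flange [ 0.49124159 -0.00831232  0.113     ] L/R [0.48390102 0.01587241 0.113     ] [ 0.49862332 -0.03247168  0.113     ]
tool yaw 16.97638271221773 shift tool [ 0.0025 -0.0015  0.093 ] [ 0.48887071 -0.01072991  0.23103505]
```

```bash
python3 -m creep '[[0,0,2,0.0025,-0.0015,0.04,50],[0,0,2,0.0025,-0.0015,0.08,50],[0,0,2,0.0025,-0.0015,0.1,50],[0,0,2,0.0025,-0.0015,0.11,50],[0,0,2,0.0025,-0.0015,0.115,50]]' 60
python3 -m creep '[[0,0,0,0,0,0,35],[0,0,0,0,0,0,28]]'
python3 - <<'E'
from h import *
p,R=tool(); c=read_camera("wrist"); M=R.as_matrix(); print(p,np.degrees(np.arctan2(M[1,0],M[0,0])))
cv2.imwrite("pics/w2.png",cv2.resize(c["frame"][150:400,220:440][...,::-1],None,fx=2.3,fy=2.3))
E
```

```text
time_s: 3.1
ee_pos: [0.4906, -0.0085, 0.1158]
tool_rot: [-0.0, 0.992, 0.13, -0.0]
contact_force: [-0.3, -0.1, 0.0]
width: 0.497
finger_force: 0.0
time_s: 3.3
ee_pos: [0.492, -0.0079, 0.1176]
tool_rot: [0.0, 0.991, 0.13, 0.001]
contact_force: [-0.6, 0.5, -0.1]
width: 0.278
finger_force: 0.0
[ 0.49203471 -0.00785336  0.1175943 ] 14.969761854767885
```

View pics/w2.png

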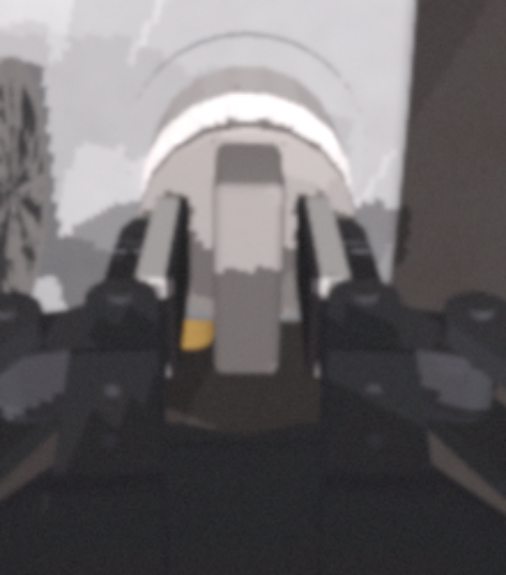

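The fingers straddle the bar evenly: bar centre at about column 248, fingers at about 175 and 318. Closing gently.

```bash
python3 -m creep '[[0,0,0,0,0,0,20],[0,0,0,0,0,0,14],[0,0,0,0,0,0,10],[0,0,0,0,0,0,8],[0,0,0,0,0,0,8]]' 20
python3 -m creep '[[0,0,0,0,0,0,0],[0,0,0,0,0,0,0],[0,0,0,0,0,0,0]]' 20; python3 -c "from h import *;s=state();print(s['ee_pos'],s['contact_force'],s['wrist_torque'])"
```

```text
time_s: 3.85
ee_pos: [0.4917, -0.0074, 0.1168]
tool_rot: [0.0, 0.991, 0.131, 0.001]
contact_force: [0.5, -0.6, 2.5]
width: 0.16
finger_force: 23.2
time_s: 4.15
ee_pos: [0.4916, -0.0074, 0.1166]
tool_rot: [0.0, 0.991, 0.131, 0.001]
contact_force: [2.3, -1.1, 2.5]
width: 0.162
finger_force: 23.3
[ 0.49163831 -0.0073736   0.11655126] [ 2.25295657 -1.11366542  2.5445429 ] [-0.19919137 -0.49797334 -0.0325022 ]
```

```bash
python3 -m creep '[[0,0,0,0,0,0,0],[0,0,0,0,0,0,0]]' 70
python3 -m creep '[[0,0,0,0,0,0.0005,0],[0,0,0,0,0,0.001,0],[0,0,0,0,0,0.001,0]]'
python3 -m creep '[[0,0,0,0,0,0.0005,0],[0,0,0,0,0,0.001,0],[0,0,0,0,0,0.001,0]]'
python3 -m creep '[[0,0,0,0,0,0.0005,0],[0,0,0,0,0,0.001,0],[0,0,0,0,0,0.001,0]]'
```

```text
time_s: 4.35
ee_pos: [0.4915, -0.0074, 0.1165]
tool_rot: [0.0, 0.991, 0.131, 0.0]
contact_force: [3.9, -0.6, 2.2]
width: 0.145
finger_force: 73.1
time_s: 4.65
ee_pos: [0.4914, -0.0074, 0.1155]
tool_rot: [0.0, 0.991, 0.131, 0.0]
contact_force: [3.0, -2.2, 3.8]
width: 0.151
finger_force: 73.3
time_s: 4.95
ee_pos: [0.4914, -0.0073, 0.1144]
tool_rot: [0.0, 0.991, 0.131, 0.0]
contact_force: [3.4, -2.6, 4.7]
width: 0.147
finger_force: 73.4
time_s: 5.25
ee_pos: [0.4913, -0.0074, 0.1134]
tool_rot: [0.0, 0.991, 0.131, 0.0]
contact_force: [4.0, -3.0, 5.9]
width: 0.145
finger_force: 73.4
```

```bash
cat > g.sh <<'E'
g(){ python3 -c "
from station import state
import sys
s=state();f=s['contact_force'];print(round(s['ee_pos'][2],4),f.round(1),s['wrist_torque'].round(2));sys.exit(f[2]>$1)"; }
E
. ./g.sh
python3 -m creep '[[0,0,0,0,0,0.0004,0],[0,0,0,0,0,0.0004,0]]'>/dev/null; g 8.2 &&
python3 -m creep '[[0,0,0,0,0,0.0004,0],[0,0,0,0,0,0.0004,0]]'>/dev/null; g 8.4 &&
python3 -m creep '[[0,0,0,0,0,0.0004,0],[0,0,0,0,0,0.0004,0]]'>/dev/null && g 8.6 &&
python3 -m creep '[[0,0,0,0,0,0.0004,0],[0,0,0,0,0,0.0004,0]]'>/dev/null && g 8.8 &&
python3 -m creep '[[0,0,0,0,0,0.0004,0],[0,0,0,0,0,0.0004,0]]'>/dev/null && g 9 &&
python3 -m creep '[[0,0,0,0,0,0.0004,0],[0,0,0,0,0,0.0004,0]]'>/dev/null && g 9
```

```text
0.1131 [ 3.9 -2.5  5.3] [-0.52 -0.76  0.  ]
0.1131 [ 3.9 -2.5  5.3] [-0.52 -0.76  0.  ]False
False
```

```bash
sed -i "s/sys.exit(f\[2\]>\$1)/sys.exit(int(f[2]>\$1))/" g.sh; . ./g.sh
python3 -m creep '[[0,0,0,0,0,0.0004,0],[0,0,0,0,0,0.0004,0]]'>/dev/null; g 8.4 &&
python3 -m creep '[[0,0,0,0,0,0.0004,0],[0,0,0,0,0,0.0004,0]]'>/dev/null && g 8.6 &&
python3 -m creep '[[0,0,0,0,0,0.0004,0],[0,0,0,0,0,0.0004,0]]'>/dev/null && g 8.8 &&
python3 -m creep '[[0,0,0,0,0,0.0004,0],[0,0,0,0,0,0.0004,0]]'>/dev/null && g 9 &&
python3 -m creep '[[0,0,0,0,0,0.0004,0],[0,0,0,0,0,0.0004,0]]'>/dev/null && g 9 &&
python3 -m creep '[[0,0,0,0,0,0.0004,0],[0,0,0,0,0,0.0004,0]]'>/dev/null && g 9.2
```

```text
0.1127 [ 2.8 -2.2  5.2] [-0.45 -0.69 -0.04]
0.1123 [ 3.8 -2.4  4.8] [-0.45 -0.67  0.01]
0.1119 [ 4.5 -2.3  5.7] [-0.46 -0.68  0.04]
0.1116 [ 3.3 -2.7  5.9] [-0.4  -0.63  0.02]
0.1114 [ 2.3 -1.9  8. ] [-0.37 -0.48 -0.02]
0.1113 [ 1.1 -1.8 11.6] [-0.34 -0.21 -0.  ]
```

Stop found about 5 mm down, so the catch clears at about 3 mm. I'll back off to mid-gap and start turning.

```bash
. ./g.sh; cat >> g.sh <<'E'
t(){ python3 -c "
from h import *
import sys
s=state();f=s['contact_force'];w=s['wrist_torque'];M=tool()[1].as_matrix();print(s['ee_pos'].round(4),'yaw',np.degrees(np.arctan2(M[1,0],M[0,0])).round(1),f.round(1),w.round(2),s['time_s']);sys.exit(int(abs(w[2])>$1 or np.linalg.norm(f)>$2))"; }
E
. ./g.sh
python3 -m creep '[[0,0,0,0,0,-0.0015,0],[0,0,0,0,0,-0.0015,0]]'>/dev/null; t .12 12 &&
python3 -m creep '[[0,0,-2,0,0,0,0],[0,0,-4,0,0,0,0],[0,0,-4,0,0,0,0]]'>/dev/null; t .12 12 &&
python3 -m creep '[[0,0,-2,0,0,0,0],[0,0,-4,0,0,0,0],[0,0,-4,0,0,0,0]]'>/dev/null; t .12 12 &&
python3 -m creep '[[0,0,-2,0,0,0,0],[0,0,-4,0,0,0,0],[0,0,-4,0,0,0,0]]'>/dev/null; t .12 12
```

```text
[ 0.4913 -0.0073  0.1122] yaw 15.0 [ 4.3 -3.3  5.7] [-0.47 -0.69 -0.01] 6.85
[ 0.4912 -0.0072  0.112 ] yaw 19.0 [ 4.  -1.9  5.6] [-0.37 -0.73  0.  ] 7.15
[ 0.4911 -0.0072  0.112 ] yaw 23.0 [ 3.1 -1.8  5.7] [-0.33 -0.76 -0.02] 7.45
[ 0.491  -0.0071  0.1119] yaw 26.9 [ 3.2 -2.1  3.7] [-0.25 -0.66  0.01] 7.75
```

```bash
. ./g.sh
python3 -m creep '[[0,0,-4,0,0,0,0],[0,0,-8,0,0,0,0],[0,0,-8,0,0,0,0]]'>/dev/null; t .12 12 &&
python3 -m creep '[[0,0,-4,0,0,0,0],[0,0,-8,0,0,0,0],[0,0,-8,0,0,0,0]]'>/dev/null; t .12 12 &&
python3 -m creep '[[0,0,-4,0,0,0,0],[0,0,-8,0,0,0,0],[0,0,-8,0,0,0,0]]'>/dev/null; t .12 12 &&
python3 -m creep '[[0,0,-2,0,0,0,0],[0,0,-4,0,0,0,0],[0,0,-4,0,0,0,0]]'>/dev/null; t .12 12
```

```text
[ 0.4908 -0.007   0.1118] yaw 35.0 [ 3.1 -0.8  4.3] [-0.12 -0.56  0.03] 8.05
[ 0.4906 -0.0068  0.1117] yaw 42.9 [ 1.8 -0.2  5.3] [ 0.01 -0.45  0.02] 8.35
[ 0.4905 -0.0068  0.1117] yaw 50.9 [1.6 1.  4.6] [ 0.09 -0.26 -0.01] 8.65
[ 0.4904 -0.0068  0.1116] yaw 54.8 [ 0.5 -0.1  4.3] [ 0.3  -0.14  0.03] 8.95
```

```bash
. ./g.sh
python3 -m creep '[[0,0,-1,0,0,-0.0004,0],[0,0,-2,0,0,-0.0004,0],[0,0,-2,0,0,-0.0004,0]]'>/dev/null; t .12 12 &&
python3 -m creep '[[0,0,-1,0,0,0,0],[0,0,-2,0,0,0,0],[0,0,-2,0,0,0,0]]'>/dev/null; t .12 12 &&
python3 -m creep '[[0,0,-1,0,0,0,0],[0,0,-2,0,0,0,0],[0,0,-2,0,0,0,0]]'>/dev/null; t .12 12 &&
python3 -m creep '[[0,0,-1,0,0,0,0],[0,0,-2,0,0,0,0],[0,0,-2,0,0,0,0]]'>/dev/null; t .12 12 &&
python3 -m creep '[[0,0,-1,0,0,0,0],[0,0,-2,0,0,0,0],[0,0,-2,0,0,0,0]]'>/dev/null; t .12 12 &&
python3 -m creep '[[0,0,-1,0,0,0,0],[0,0,-2,0,0,0,0],[0,0,-2,0,0,0,0]]'>/dev/null; t .12 12
```

```text
[ 0.4904 -0.0069  0.1121] yaw 57.0 [-0.1  1.4  4. ] [0.36 0.27 0.03] 9.25
[ 0.4906 -0.0071  0.1121] yaw 59.0 [-1.6  2.4  4. ] [ 0.4   0.44 -0.03] 9.55
[ 0.4909 -0.0072  0.1123] yaw 61.0 [-2.2  1.2  4.3] [0.29 0.47 0.  ] 9.85
[ 0.4912 -0.0073  0.1124] yaw 63.1 [-2.1  1.   4.7] [ 0.21  0.39 -0.07] 10.15
[ 0.4911 -0.0073  0.1124] yaw 65.0 [-0.7  1.2  2.9] [ 0.2   0.31 -0.07] 10.45
[ 0.491  -0.0072  0.1124] yaw 67.1 [-2.3  1.3  4.7] [ 0.21  0.47 -0.26] 10.75
```

```bash
. ./g.sh
python3 -m creep '[[0,0,2,0,0,0,0],[0,0,4,0,0,0,0],[0,0,4,0,0,0,0]]'>/dev/null; t .12 12 &&
python3 -m creep '[[0,0,0,0,0,-0.0005,0],[0,0,0,0,0,-0.001,0],[0,0,0,0,0,-0.001,0]]'>/dev/null; t .12 8 &&
python3 -m creep '[[0,0,0,0,0,-0.0005,0],[0,0,0,0,0,-0.001,0],[0,0,0,0,0,-0.001,0]]'>/dev/null; t .12 8 &&
python3 -m creep '[[0,0,0,0,0,-0.0005,0],[0,0,0,0,0,-0.001,0],[0,0,0,0,0,-0.001,0]]'>/dev/null; t .12 8 &&
python3 -m creep '[[0,0,0,0,0,-0.0005,0],[0,0,0,0,0,-0.001,0],[0,0,0,0,0,-0.001,0]]'>/dev/null; t .12 8 &&
python3 -m creep '[[0,0,0,0,0,-0.0005,0],[0,0,0,0,0,-0.001,0],[0,0,0,0,0,-0.001,0]]'>/dev/null; t .12 8 &&
python3 -m creep '[[0,0,0,0,0,-0.0005,0],[0,0,0,0,0,-0.001,0],[0,0,0,0,0,-0.001,0]]'>/dev/null; t .12 8
```

```text
[ 0.4912 -0.0073  0.1124] yaw 63.0 [-1.1 -0.3  4.3] [0.05 0.27 0.02] 11.05
[ 0.4912 -0.0073  0.1135] yaw 63.0 [-1.6 -0.7  3.9] [-0.03  0.22 -0.03] 11.35
[ 0.4912 -0.0073  0.1145] yaw 63.0 [-1.4 -0.8  3.2] [-0.11  0.19 -0.05] 11.65
[ 0.4912 -0.0073  0.1155] yaw 63.0 [-0.6 -0.6  3. ] [-0.19  0.14 -0.01] 11.95
[ 0.4911 -0.0073  0.1164] yaw 63.0 [ 0.3 -0.9  3.5] [-0.24  0.07  0.  ] 12.25
[ 0.4911 -0.0072  0.1174] yaw 63.0 [ 0.4 -1.3  2.6] [-0.3   0.06  0.02] 12.55
[ 0.4911 -0.0072  0.1184] yaw 63.0 [ 0.1 -1.8  1.4] [-0.34  0.    0.03] 12.85
```

Coming free (now above caught height). Continue lifting.

```bash
. ./g.sh
python3 -m creep '[[0,0,0,0,0,-0.001,0],[0,0,0,0,0,-0.002,0],[0,0,0,0,0,-0.002,0]]'>/dev/null; t .12 8 &&
python3 -m creep '[[0,0,0,0,0,-0.001,0],[0,0,0,0,0,-0.002,0],[0,0,0,0,0,-0.003,0]]'>/dev/null; t .12 8 &&
python3 -m creep '[[0,0,0,0,0,-0.001,0],[0,0,0,0,0,-0.003,0],[0,0,0,0,0,-0.005,0]]'>/dev/null; t .12 8 &&
python3 -m creep '[[0,0,0,0,0,-0.005,0],[0,0,0,0,0,-0.01,0],[0,0,0,0,0,-0.015,0]]'>/dev/null; t .12 8 &&
python3 -m creep '[[0,0,0,0,0,-0.02,0],[0,0,0,0,0,-0.04,0],[0,0,0,0,0,-0.06,0],[0,0,0,0,0,-0.07,0],[0,0,0,0,0,-0.07,0]]'>/dev/null; t .12 8
python3 - <<'E'
from h import *
p,R=tool(); c=read_camera("top")
for o in outline_of("top","dish")[:1]:
    u,v=(o["bbox"][0]+o["bbox"][2])/2,(o["bbox"][1]+o["bbox"][3])/2; print("dish",o["score"],atz(c,u,v,.028))
    d=atz(c,u,v,.028); print("shift",R.inv().apply(d-p).round(4))
c=read_camera("scene"); f=c["frame"][60:280,220:500]; cv2.imwrite("pics/s2.png",cv2.resize(f[...,::-1],None,fx=2.5,fy=2.5))
E
```

```text
[ 0.4911 -0.0072  0.1205] yaw 63.0 [ 0.4 -1.6  2.2] [-0.37 -0.08  0.03] 13.15
[ 0.4905 -0.0068  0.123 ] yaw 63.0 [ 0.5 -0.2 -1.5] [-0.04 -0.13 -0.01] 13.45
[ 0.4908 -0.0071  0.1283] yaw 63.0 [ 0.4  0.3 -0.9] [ 0.04 -0.04 -0.01] 13.75
[ 0.4912 -0.0072  0.144 ] yaw 63.0 [ 0.4 -0.4 -0.8] [ 0.01 -0.    0.02] 14.05
[ 0.4921 -0.0074  0.2151] yaw 63.0 [ 0.5  0.1 -1.9] [-0.   -0.01 -0.  ] 14.55
dish 0.64 [0.52500323 0.35638534 0.028     ]
shift [ 0.339  -0.1365  0.1869]
```

View pics/s2.png

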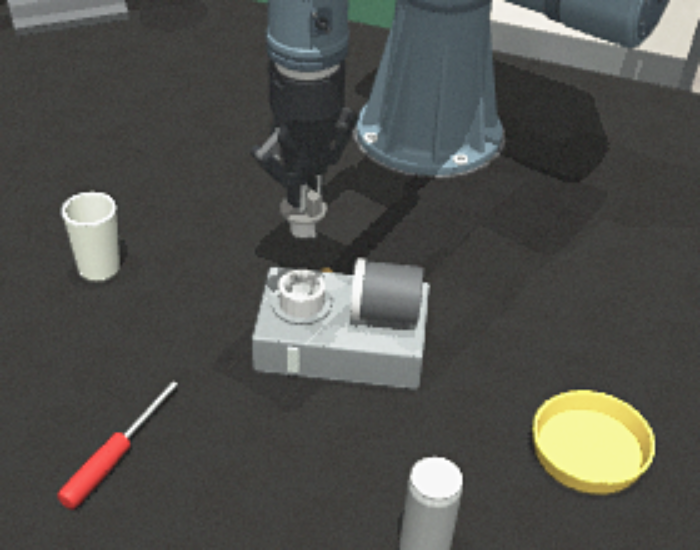

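The scene view shows the cap held upright at about (303,215) above the open neck at (300,290). The dish at (593,440) is clear. Moving over the dish.

```bash
. ./g.sh
python3 -m creep '[[0,0,0,0.03,-0.012,0,0],[0,0,0,0.07,-0.028,0,0],[0,0,0,0.11,-0.044,0,0],[0,0,0,0.14,-0.056,0,0],[0,0,0,0.17,-0.068,0,0]]'>/dev/null
python3 -m creep '[[0,0,0,0.04,-0.016,0,0],[0,0,0,0.08,-0.032,0,0],[0,0,0,0.12,-0.048,0,0],[0,0,0,0.15,-0.06,0,0],[0,0,0,0.169,-0.0685,0,0]]'>/dev/null
python3 -m creep '[[0,0,0,0,0,0.03,0],[0,0,0,0,0,0.06,0],[0,0,0,0,0,0.08,0],[0,0,0,0,0,0.1,0],[0,0,0,0,0,0.1,0]]'>/dev/null; t 1 9
python3 - <<'E'
from h import *
p,R=tool()
for n in("top","scene"):
    c=read_camera(n); 
    for k,z in(("dish",.028),("cap",.1)):
        for o in outline_of(n,k)[:1]:
            b=o["bbox"]; d=atz(c,(b[0]+b[2])/2,(b[1]+b[3])/2,z); print(n,k,round(o["score"],2),b,d.round(3))
print(p)
c=read_camera("wrist"); cv2.imwrite("pics/w3.png",c["frame"][...,::-1])
E
```

```text
[0.5201 0.3554 0.1082] yaw 63.0 [-1.1 -1.1 -1.6] [-0.05  0.03  0.  ] 16.2
top dish 0.63 [195.7, 212.6, 231.4, 265.3] [0.529 0.342 0.028]
top cap 0.51 [196.9, 236.5, 212.8, 252.4] [0.516 0.345 0.1  ]
scene dish 0.71 [433.3, 216.0, 479.8, 257.4] [0.538 0.355 0.028]
scene cap 0.79 [453.0, 204.7, 474.6, 223.9] [0.518 0.355 0.1  ]
[0.52008403 0.35537681 0.10822413]
```

View pics/w3.png

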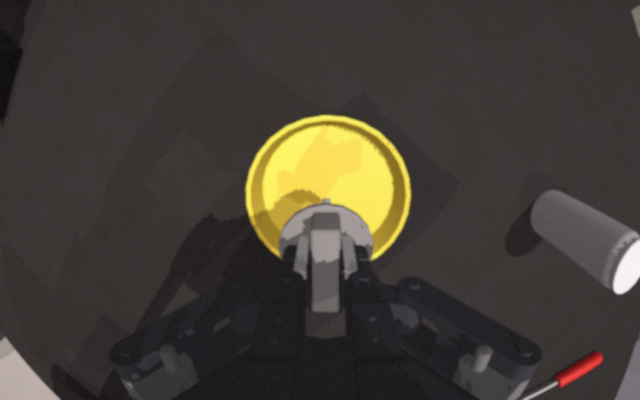

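The wrist view shows the dish rim centred near (328,190), with the cap above its middle once perspective is allowed for. The cap is about 5 mm off centre, well within tolerance. Lowering.

```bash
. ./g.sh
python3 -m creep '[[0,0,0,0,0,0.02,0],[0,0,0,0,0,0.04,0],[0,0,0,0,0,0.055,0],[0,0,0,0,0,0.062,0],[0,0,0,0,0,0.062,0]]'>/dev/null; g 2 &&
python3 -m creep '[[0,0,0,0,0,0.0005,0],[0,0,0,0,0,0.001,0],[0,0,0,0,0,0.001,0]]'>/dev/null && g 2 &&
python3 -m creep '[[0,0,0,0,0,0.0005,0],[0,0,0,0,0,0.001,0],[0,0,0,0,0,0.001,0]]'>/dev/null && g 2 &&
python3 -m creep '[[0,0,0,0,0,0.0005,0],[0,0,0,0,0,0.001,0],[0,0,0,0,0,0.001,0]]'>/dev/null && g 2 &&
python3 -m creep '[[0,0,0,0,0,0.0005,0],[0,0,0,0,0,0.001,0],[0,0,0,0,0,0.001,0]]'>/dev/null && g 2 &&
python3 -m creep '[[0,0,0,0,0,0.0005,0],[0,0,0,0,0,0.001,0],[0,0,0,0,0,0.001,0]]'>/dev/null && g 2 &&
python3 -m creep '[[0,0,0,0,0,0.0005,0],[0,0,0,0,0,0.001,0],[0,0,0,0,0,0.001,0]]'>/dev/null && g 2
```

```text
0.0505 [ 0.1  0.  -1.5] [ 0.02 -0.04  0.03]
0.0513 [ 0.1  0.1 -1.4] [0.01 0.   0.08]
0.0494 [ 0.3 -0.7 -0.7] [-0.03  0.02 -0.02]
0.0483 [-1.1  0.6 -0.8] [0.01 0.01 0.02]
0.0473 [-1.   0.5 -1.5] [ 0.02 -0.02  0.01]
0.0463 [-0.4  0.8 -1.7] [ 0.02  0.08 -0.03]
0.0453 [-0.2  0.8 -1.7] [-0.   -0.    0.01]
```

```bash
. ./g.sh
python3 -m creep '[[0,0,0,0,0,0.0005,0],[0,0,0,0,0,0.001,0],[0,0,0,0,0,0.001,0]]'>/dev/null; g 1.5 &&
python3 -m creep '[[0,0,0,0,0,0.0005,0],[0,0,0,0,0,0.001,0],[0,0,0,0,0,0.001,0]]'>/dev/null && g 1.5 &&
python3 -m creep '[[0,0,0,0,0,0.0005,0],[0,0,0,0,0,0.001,0],[0,0,0,0,0,0.001,0]]'>/dev/null && g 1.5 &&
python3 -m creep '[[0,0,0,0,0,0.0005,0],[0,0,0,0,0,0.0005,0]]'>/dev/null && g 1.5 &&
python3 -m creep '[[0,0,0,0,0,0.0005,0],[0,0,0,0,0,0.0005,0]]'>/dev/null && g 1.5 &&
python3 -m creep '[[0,0,0,0,0,0.0005,0],[0,0,0,0,0,0.0005,0]]'>/dev/null && g 1.5 &&
python3 -m creep '[[0,0,0,0,0,0.0005,0],[0,0,0,0,0,0.0005,0]]'>/dev/null && g 1.5 &&
python3 -m creep '[[0,0,0,0,0,0.0005,0],[0,0,0,0,0,0.0005,0]]'>/dev/null && g 1.5 &&
python3 -m creep '[[0,0,0,0,0,0.0005,0],[0,0,0,0,0,0.0005,0]]'>/dev/null && g 1.5
```

```text
0.0443 [ 0.3 -0.7 -1.2] [ 0.04 -0.   -0.01]
0.0433 [-0.4  0.2 -1.7] [0.   0.02 0.03]
0.0423 [-0.8 -0.5 -1.1] [-0.02 -0.02  0.01]
0.0419 [ 0.3  0.2 -0.8] [ 0.    0.02 -0.02]
0.0417 [-0.1 -0.   1.6] [-0.1   0.24  0.02]
```

Touchdown. Release slowly and withdraw.

```bash
. ./g.sh
python3 -m creep '[[0,0,0,0,0,0,17],[0,0,0,0,0,0,19],[0,0,0,0,0,0,23],[0,0,0,0,0,0,30],[0,0,0,0,0,0,38]]' 20
python3 -m creep '[[0,0,0,0,0,0,45],[0,0,0,0,0,-0.01,45],[0,0,0,0,0,-0.03,45],[0,0,0,0,0,-0.06,45],[0,0,0,0,0,-0.1,45]]'
python3 -m creep '[[0,0,0,-0.03,0,-0.04,45],[0,0,0,-0.06,0,-0.06,45],[0,0,0,-0.1,0,-0.08,45],[0,0,0,-0.1,0,-0.08,45],[0,0,0,-0.1,0,-0.08,45]]'
python3 - <<'E'
from h import *
c=read_camera("wrist"); a=c["frame"][...,::-1]; d=read_camera("scene")["frame"][190:290,400:520][...,::-1]
cv2.imwrite("pics/end.png",np.hstack([cv2.resize(a[0:300,160:480],(427,400)),cv2.resize(d,(370,400),interpolation=cv2.INTER_CUBIC)]))
c=read_camera("top")
for k,z in(("dish",.028),("cap",.05)):
    for o in outline_of("top",k)[:1]:
        b=o["bbox"]; print(k,round(o["score"],2),atz(c,(b[0]+b[2])/2,(b[1]+b[3])/2,z).round(3))
E
```

```text
time_s: 20.65
ee_pos: [0.5234, 0.3568, 0.0414]
tool_rot: [0.0, 0.853, 0.523, 0.0]
contact_force: [-0.2, 0.8, -0.1]
width: 0.38
finger_force: 0.0
time_s: 21.15
ee_pos: [0.5221, 0.3562, 0.1413]
tool_rot: [-0.0, 0.853, 0.523, -0.002]
contact_force: [0.6, 1.0, -0.6]
width: 0.449
finger_force: 0.0
time_s: 21.65
ee_pos: [0.4784, 0.2675, 0.223]
tool_rot: [0.0, 0.853, 0.522, 0.002]
contact_force: [-0.3, 0.1, 0.9]
width: 0.452
finger_force: 0.0
dish 0.8 [0.555 0.36  0.028]
cap 0.56 [0.524 0.348 0.05 ]
```

View pics/end.png

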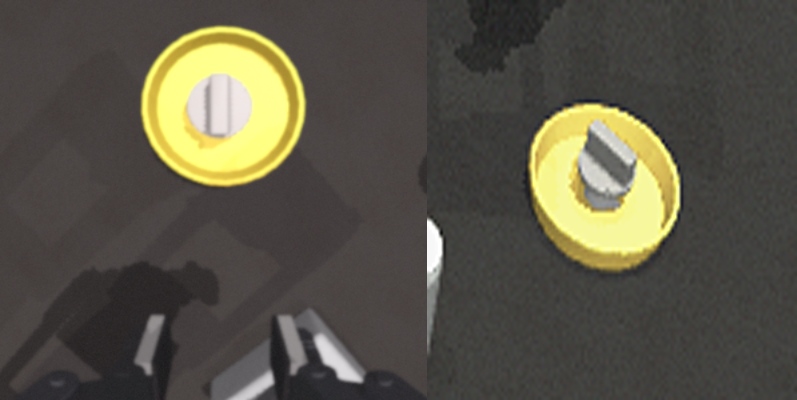

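Both views show the cap standing upright in the middle of the dish, at left (220,105) and right (605,175), with the gripper clear.

```bash
python3 -c "from station import close_job;print(close_job())"
```

```text
the job is handed in; nothing more can be done
None
```

The filler cap came off and is standing upright near the middle of the dish, released; the job is handed in at about 22 s of the 72 s allowed, but no verdict came back.

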